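Fill the spacer box at the spout and bring it back

TASK

Fill the box with the three spacer sleeves: slide the box along its rails until it is centred under the spout, then push the tray's lever over so that all three sleeves tip through the spout into the box. With the tray let back down to rest, slide the loaded box back along the rails, fully out against the end stop it started near; spill no sleeve and leave the other things on the bench where they are.

Things in the scene. Friction and masses are not known exactly. Their poses are not given: they have to be found in the camera images.
- station: Fixed filling station: aluminium base plate 170 x 610 x 10 mm on the bench with two slide rails, a steel spout and a tipping tray. Origin on the bench top, straight below the spout's centre. y axis along the rails, from the open end with the end stop (-y) past the spout to the tray (+y); x across them, away from the lever (roughly away from the robot). Rails from y = -355 to +230 mm
- spout (a point): Centre of the spout's lower opening, 122 mm above the bench. The spout is an open-topped sheet-steel funnel, opening 82 mm (station x) by 74 mm (y), outside 90 by 82 mm, walls up to 260 mm above the bench
- carriage (a joint): Position of the slide carriage with the box, in m, growing towards station +y. 0: box centred under the spout. -0.16: against the end stop at the open end of the rails. +0.06: pushed too far, against the other stop. No stop at 0; the carriage stays where it is left. It takes 4 to 6 N to slide
- box_in (a point): Centre of the receiving box's inner floor, 38 mm above the bench; axes as the station's. Grey open-topped plastic box fixed on the carriage, outside 110 mm (x) by 130 mm (y), wall 4 mm, rim 106 mm above the bench
- push_plate (a point): Middle of the top edge of the carriage's upright aluminium push plate, 154 mm above the bench, fixed on the carriage 170 mm from the box centre on the -y side. Plate 60 mm wide (x), 12 mm thick (y), standing on the carriage (34 mm above the bench). A clear gap of 99 mm lies between it and the box. Either face can be pushed
- tray (a joint): Angle of the tipping tray, rad: 0 down on its rest bar, 0.95 fully tipped at its stop. Hinge level, along station x, at y = +85 mm, 200 mm above the bench. Pushing the lever towards station -y raises the tray's far end; the sleeves start to roll out at about 0.15 and all leave before 0.8. Let go, it sinks back to 0 by itself. Takes up to 10 N at the grip
- lever_tip (a point): Top of the tray's lever, 315 mm above the bench when the tray is down. Upright bar, 14 mm diameter, rising from the hinge axis beside the tray (station x = -100, y = +85 mm), its top 45 mm a black round grip of 20 mm diameter. It turns with the tray; tip 115 mm from the hinge axis
- tray_mid (a point): Middle of the tipping tray's floor, about 201 mm above the bench. Open steel tray 82 mm wide (station x = -41 to +41 mm), from y = 85 to 205 mm, open towards the spout, walls up to 245 mm above the bench when down. Grey posts 12 mm thick at x = +-70 mm: at y = 85 mm 215 mm high, at y = 190 mm 160 mm high
- sleeve0_center (a point): Centre of steel spacer sleeve 0: plain dark round bar piece 60 mm long, 30 mm in diameter, 0.08 to 0.17 kg; all three are alike and start side by side in the tipping tray, lying along station x
- sleeve1_center (a point): Centre of steel spacer sleeve 1: plain dark round bar piece 60 mm long, 30 mm in diameter, 0.08 to 0.17 kg; all three are alike and start side by side in the tipping tray, lying along station x
- sleeve2_center (a point): Centre of steel spacer sleeve 2: plain dark round bar piece 60 mm long, 30 mm in diameter, 0.08 to 0.17 kg; all three are alike and start side by side in the tipping tray, lying along station x
- castor: Bystander, to be left alone: chair castor, black twin wheel 50 mm across with an upright stem, 85 mm high. Origin on its underside
- oil_can: Bystander, to be left alone: white bottle 56 mm in diameter, 130 mm high. Origin on its underside
- pen_pot: Bystander, to be left alone: dark round pot 76 mm in diameter, 95 mm high. Origin on its underside
- driver: Bystander, to be left alone: screwdriver 190 mm long lying on the bench. Origin within the tool
- hex_case: Bystander, to be left alone: flat black case 55 by 100 by 22 mm. Origin on its underside
- tape: Bystander, to be left alone: roll of paper tape lying flat, 96 mm in diameter, 24 mm high. Origin on its underside
- bracket: Bystander, to be left alone: steel angle bracket 120 by 36 mm, 60 mm high. Origin on its underside

How it is judged (in metres and radians):
On the way, in this order (a step that is already met when the one before it is completed fails the run):
1. the box stands still, centred under the spout within 14 mm, with the tray still down (value of joint carriage between -0.014 and 0.014 m and value of joint tray below 0.08 rad and velocity of joint carriage between -0.02 and 0.02 m/s), for 0.2 s.
2. all three sleeves are in the box while it is under the spout (x of sleeve0_center in the frame of box_in between -0.053 and 0.053 m and y of sleeve0_center in the frame of box_in between -0.063 and 0.063 m and z of sleeve0_center in the frame of box_in between 0.005 and 0.068 m and x of sleeve1_center in the frame of box_in between -0.053 and 0.053 m and y of sleeve1_center in the frame of box_in between -0.063 and 0.063 m and z of sleeve1_center in the frame of box_in between 0.005 and 0.068 m and x of sleeve2_center in the frame of box_in between -0.053 and 0.053 m and y of sleeve2_center in the frame of box_in between -0.063 and 0.063 m and z of sleeve2_center in the frame of box_in between 0.005 and 0.068 m and value of joint carriage between -0.03 and 0.03 m), for 0.2 s.
3. the tray is back at rest with the box still under the spout (value of joint tray below 0.06 rad and value of joint carriage between -0.03 and 0.03 m), for 0.1 s.
At the end, for the whole second after the job is handed in: The carriage is out against the end stop at the open end of the rails (within 10 mm: joint carriage below -0.150), all three sleeves lie at rest inside the box, below its rim, and the tray is back down (joint tray below 0.06 rad) (value of joint carriage below -0.15 m and value of joint tray below 0.06 rad and x of sleeve0_center in the frame of box_in between -0.053 and 0.053 m and y of sleeve0_center in the frame of box_in between -0.063 and 0.063 m and z of sleeve0_center in the frame of box_in between 0.005 and 0.068 m and x of sleeve1_center in the frame of box_in between -0.053 and 0.053 m and y of sleeve1_center in the frame of box_in between -0.063 and 0.063 m and z of sleeve1_center in the frame of box_in between 0.005 and 0.068 m and x of sleeve2_center in the frame of box_in between -0.053 and 0.053 m and y of sleeve2_center in the frame of box_in between -0.063 and 0.063 m and z of sleeve2_center in the frame of box_in between 0.005 and 0.068 m and linear speed of each of sleeve0, sleeve1, sleeve2 below 0.02 m/s); the robot touches nothing.
It fails at once if a sleeve falls beside the box (height (world z) of any of sleeve0_center, sleeve1_center, sleeve2_center below 0.038 m).
It fails at once if a bystander is moved by more than 30 mm (distance of any of castor, oil_can, tape, pen_pot, driver, bracket, hex_case from where it was at the start of the episode above 0.03 m).
It also fails if it takes over 61 s, if anything falls off the work surface, if the arm or the gripper's body presses on something with over 40 N, if the wrist force passes 120 N, or if a joint passes its speed limit or range.

ROBOT

A 6-joint arm with a two-finger parallel gripper is mounted at the origin on the work surface. World frame = base frame: x ahead of the robot, y to its left, z up, the work surface at z = 0. Lengths are in mm, angles in rad, forces in N, time in s.
With the tool pointing down it reaches from about 300 to 775 mm from the base axis. Payload 14.6 kg.
Tool frame: the origin (TCP) lies midway between the tips of the shut fingers; the grasp point (between the pads) lies grasp_offset behind it (grasp_offset is the distance from the TCP to the grasp point, in mm); z points along the fingers, y is the line along which they close (so a half turn about z gives the same grasp; the last joint's range is limited). The gripper opens to 94 mm and grips with 3 to 60 N. Pads are 16 mm wide; open, the fingers measure 119 mm over their backs; the gripper's body (75 mm by 177 mm) begins 78 mm behind the grasp point.
Start: joints at [-1.412, 0.3, 1.521, -0, 1.321, -0.067], TCP at [123.131, -536.03, 173.546] pointing down, gripper open.
Joint ranges: [-3.03, 3.03], [-0.79, 2.21], [0.23, 2.52], [-1.04, 4.18], [0, 3.07], [-2.55, 2.55]. Speed limits (rad/s): [2.22, 2.22, 2.57, 3.14, 3.14, 3.14].

INTERFACE

Orientations are given as [roll, pitch, yaw] about the fixed x, y, z axes, in that order (R = Rz(yaw) Ry(pitch) Rx(roll)).
In Python, from cell import * gives the robot as it stands. The module is installed in compiled form; this text tells all that it offers.
- The arm moves only by the shell command python3 -m jog 'ROWS' [FORCE]. ROWS is JSON, a list of rows, each a list of 3 entries, a list of its own where there are three numbers: the finger opening in mm, from 0 to 94, then the shift along the tool's x, y, z in units of 50 mm (1.0 is 50 mm), then the turn about the tool's z in units of 180 degrees (1.0 is 180 degrees). In form: [[fingers, [dx, dy, dz], twist], ...]. A call has 1 to 20 rows; each row shifts and turns the commanded pose from where the row before left it, along the tool's axes as they then stand; what a row does not reach is not made up. A row lasts 1/10 s, in which the tool goes at most 50 mm and 8.59 degrees, less where a joint would pass 70% of its speed; a pose out of reach is approached as far as the arm can. A call with a number of a shift or a turn outside -1 to 1 is refused whole. A call with a gripper value outside its range is refused whole. The fingers move at their own pace and stop on an object; FORCE is the grip in N (left out, the last holds). Time passes only in rows, so rows that do not move let the fingers close. It gives the time, the measured TCP pose, the force, the opening and the grip force at its end, in the units of the state.
- read_state(): the state, without advancing time (a new reading comes with each control period).
- camera(name): name is "scene" or "top"; returns the picture (400x640x3 uint8, red, green, blue); there is no depth.
- calibration(name): a dict with "mtx" (3x3 intrinsics, pixels), "distortion" ([k1, k2, p1, p2, k3] as OpenCV has them; the pictures are not rectified), "cam_to_world" (4x4, takes a point from camera to world coordinates). Camera axes: x right, y down, z forward; pixel columns grow to the right and rows downward; lengths in mm; the calibration is good to about 2 mm. A picture is of the moment at which its call begins. calibration takes no time and is no camera call.
- sign_off(): hands the job in; it is judged then, once.
Trained networks look in the newest picture that a camera, given by its name, has taken for a name from the list of things; names that differ only in an ending like _2 or _b are one class to them, and where a whole thing is asked for, a point or a joint stands for the part that bears it (a point fixed in the world has none). Each returns a list of dicts, best first, with "conf" (0 to 1); they miss things now and then, are a little off and sometimes report something else, mostly with a low value. They report only what shows in the picture. A call takes as long as a camera call.
- regions_of(camera, query): "pixels" (400x640 bool, what is visible of it) and "rect" ([centre column, centre row, width, height] in pixels, round what is visible of it).
The state is a dict: "clock": time; "joints": joint angles; "qd": joint speeds; "effort": joint torques, N m; "eef_pos": TCP position; "eef_rot": TCP orientation; "wrist_force": force on the tool from outside, world axes, zero at the start; "moment": the same for the moment, N m; "finger_gap": finger opening in mm; "finger_force": force on a finger pad.
Only numpy, scipy, OpenCV 4.12 (cv2) and the standard library are available. Lean on these libraries where they do the work, as an engineer would, in place of code of your own. Each camera call takes 0.05 s, during which the arm holds its last target. There are 200 camera calls.

## Working session

There is one attempt and no reset: what is moved stays moved. The work goes in short steps, Python scripts to look and compute and a shell command to move; the robot and the scene stay as the last step left them, time stands still between calls to the robot, and variables do not carry over. Pictures are saved under pics/ and viewed, at most 10 in all, crops included, and the job is handed in when it is done.

```bash
mkdir -p pics
python3 - <<'E'
from cell import *
import cv2,numpy as np
for c in("scene","top"):
    im=camera(c); cv2.imwrite(f"pics/{c}0.png",im[:,:,::-1])
    k=calibration(c); print(c,np.round(k["mtx"],1).tolist(),k["distortion"],np.round(k["cam_to_world"],3).tolist())
    for q in("push_plate","lever_tip","box_in","station","tray_mid","sleeve0_center"):
        for r in regions_of(c,q)[:2]: print(c,q,round(r["conf"],2),np.round(r["rect"],1),r["pixels"].sum())
print(read_state())
E
```

```text
scene [[381.3, 0.0, 320.9], [0.0, 381.3, 200.1], [0.0, 0.0, 1.0]] [-0.03378408  0.          0.          0.          0.        ] [[-0.74, 0.54, -0.401, 923.833], [0.673, 0.582, -0.458, 598.176], [-0.014, -0.608, -0.793, 963.493], [0.0, 0.0, 0.0, 1.0]]
scene push_plate 0.93 [258.8 174.6  67.   81.6] 2080
scene push_plate 0.18 [317.9 192.9  67.   90.2] 1109
scene lever_tip 0.91 [320.4 193.9  70.9  92.1] 1444
scene box_in 0.6 [259.1 171.6  68.3  85.4] 2026
scene station 0.73 [289.2 214.  164.6 164.4] 11486
scene tray_mid 0.7 [321.2 194.1  61.6  91.4] 1201
scene tray_mid 0.65 [235.8 223.6  24.5  37.5] 613
scene sleeve0_center 0.6 [334.6 223.2  19.8  17.3] 201
top [[506.8, 0.0, 327.3], [0.0, 506.8, 196.7], [0.0, 0.0, 1.0]] [0.01836668 0.         0.         0.         0.        ] [[-0.026, -0.992, 0.126, 394.94], [-1.0, 0.026, -0.001, 128.837], [-0.002, -0.126, -0.992, 1457.769], [0.0, 0.0, 0.0, 1.0]]
top push_plate 0.82 [427.6 200.2 101.3  43.8] 3766
top lever_tip 0.78 [302.7 203.3  53.8  66.4] 1003
top box_in 0.74 [426.6 199.9 101.3  43.9] 3744
top station 0.8 [375.4 200.8 210.9  80.6] 11
[... 209 characters left out ...]
ck': 0.7, 'joints': array([-1.41159937e+00,  2.99909368e-01,  1.52103386e+00,  5.79150702e-07,
        1.32071717e+00, -6.66023287e-02]), 'qd': array([-8.14472625e-04,  2.02303034e-05, -1.70969072e-04, -5.82944670e-04,
       -4.40118834e-04,  1.71001722e-03]), 'effort': array([ 2.01149480e-03, -5.31578386e+01, -3.52881181e+01,  7.09674507e-02,
        2.12771905e-02, -1.84775399e-05]), 'eef_pos': array([ 123.12813067, -536.00879132,  173.52610195]), 'eef_rot': array([-3.14152509e+00, -5.06896021e-06,  2.25799146e-01]), 'wrist_force': array([ 0.69250292, -0.00690265, -0.13398652]), 'moment': array([ 0.01540213, -0.01712084, -0.00509423]), 'finger_force': 0.0, 'finger_gap': 94.08049654499345}
```

Run:
```python
import cv2
a=cv2.imread("pics/top0.png")[130:280,240:500]; cv2.imwrite("pics/top0c.png",cv2.resize(a,None,fx=3,fy=3,interpolation=cv2.INTER_CUBIC))
```

```text
(no output)
```

View pics/scene0.png

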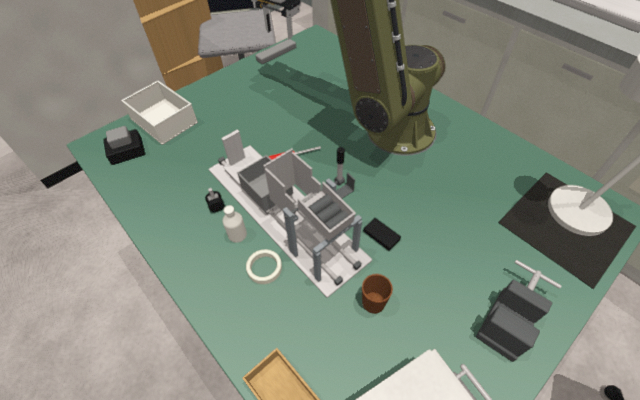

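View pics/top0c.png

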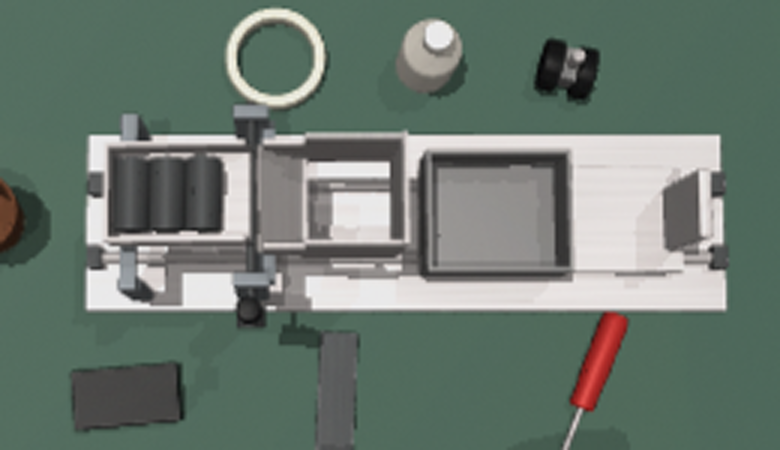

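The scene view shows the station running left to right in world y, with the box out near the end stop. In the top crop (x3, offset 240,130), the push plate's top edge is at (706,205), the box centre at (495,213), and the lever tip at (250,303). The tape, oil can and castor are beyond the station. The bracket, driver and hex case are on the robot's side.

```bash
cat > h.py <<'E'
from cell import *
import cv2,numpy as np
def px2w(c,uv,z):
    k=calibration(c); T=np.array(k["cam_to_world"])
    n=cv2.undistortPoints(np.array([[uv]],float),np.array(k["mtx"]),np.array(k["distortion"]))[0,0]
    d=T[:3,:3]@[n[0],n[1],1]; o=T[:3,3]
    return o+d*(z-o[2])/d[2]
E
python3 - <<'E'
from h import *
f=lambda x,y,z:px2w("top",((x+.5)/3+240-.5,(y+.5)/3+130-.5),z).round(1)
for n,p in dict(plateL=(706,171,154),plateR=(706,238,154),box=(496,213,106),b1=(424,150,106),b2=(571,150,106),b3=(571,273,106),b4=(422,275,106),lever=(250,303,315),base1=(88,135,10),base2=(720,135,10),base3=(727,310,10),base4=(86,310,10),sp1=(257,138,260),sp2=(406,132,260),sp3=(406,252,260),brk=(337,390,30),brkT=(337,335,60)).items(): print(n,f(*p))
for n,uv,z in (("lever",(340,150),315),("plateTop",(232,134),154)): print("scene",n,px2w("scene",uv,z).round(1))
E
```

```text
plateL [ 576.5 -256.3  154. ]
plateR [ 518.4 -252.6  154. ]
box [550.3 -80.8 106. ]
b1 [609.  -18.7 106. ]
b2 [ 605.5 -150.7  106. ]
b3 [ 494.8 -145.   106. ]
b4 [496.5 -12.5 106. ]
lever [463.1 139.3 315. ]
base1 [647.4 294.3  10. ]
base2 [ 631.2 -314.4   10. ]
base3 [ 462.9 -310.2   10. ]
base4 [478.8 298.2  10. ]
sp1 [597.8 130.9 260. ]
sp2 [599.5  11.9 260. ]
sp3 [503.4  15.5 260. ]
brk [397.   62.9  30. ]
brkT [446.9  62.7  60. ]
scene lever [461.2 143.8 315. ]
scene plateTop [ 542.7 -248.6  154. ]
```

```bash
python3 -c "
import cell;print(getattr(cell,'grasp_offset',None))"; python3 -m jog '[[94,[0,0,-0.5],0.0402],[94,[0,0,-0.5],0.0402],[94,[0.595,-0.418,0],0],[94,[0.595,-0.418,0],0],[94,[0.595,-0.418,0],0],[94,[0.595,-0.418,0],0],[94,[0.595,-0.418,0],0],[94,[0.595,-0.418,0],0],[94,[0.595,-0.418,0],0],[94,[0.595,-0.418,0],0],[94,[0.595,-0.418,0],0],[94,[0.595,-0.418,0],0],[94,[0.595,-0.418,0],0],[94,[0.595,-0.418,0],0],[94,[0.595,-0.418,0],0],[94,[0.595,-0.418,0],0],[94,[0,0,0],0],[94,[0,0,0],0]]' 20
```

```text
18.8
clock: 2.5
eef_pos: [547.4, -254.3, 223.1]
eef_rot: [-3.141, 0.001, -0.026]
wrist_force: [-0.9, -0.2, -0.7]
finger_gap: 94.0
finger_force: 0.0
```

```bash
python3 -m jog '[[94,[0,0,0.42],0],[94,[0,0,0.42],0],[94,[0,0,0.42],0],[94,[0,0,0.42],0],[94,[0,0,0.42],0],[40,[0,0,0],0],[40,[0,0,0],0],[40,[0,0,0],0],[5,[0,0,0],0],[5,[0,0,0],0],[5,[0,0,0],0],[5,[0,0,0],0],[5,[0,0,0],0],[5,[0,0,0],0]]' 20
```

```text
clock: 3.9
eef_pos: [547.3, -254.7, 118.5]
eef_rot: [-3.142, 0.0, -0.027]
wrist_force: [0.3, -0.6, -0.5]
finger_gap: 25.3
finger_force: 0.0
```

```bash
python3 -m jog '[[5,[0,0,0],0],[5,[0,0,0],0],[5,[0,0,0],0],[5,[0,0,0],0],[5,[0,0,0],0]]' 20
python3 - <<'E'
from h import *
cv2.imwrite("pics/t1.png",cv2.resize(camera("top")[130:280,240:500,::-1],None,fx=3,fy=3,interpolation=cv2.INTER_CUBIC))
E
```

```text
clock: 4.4
eef_pos: [547.3, -254.6, 118.5]
eef_rot: [-3.141, 0.0, -0.027]
wrist_force: [0.4, 0.8, 0.5]
finger_gap: 11.3
finger_force: 20.0
```

View pics/t1.png

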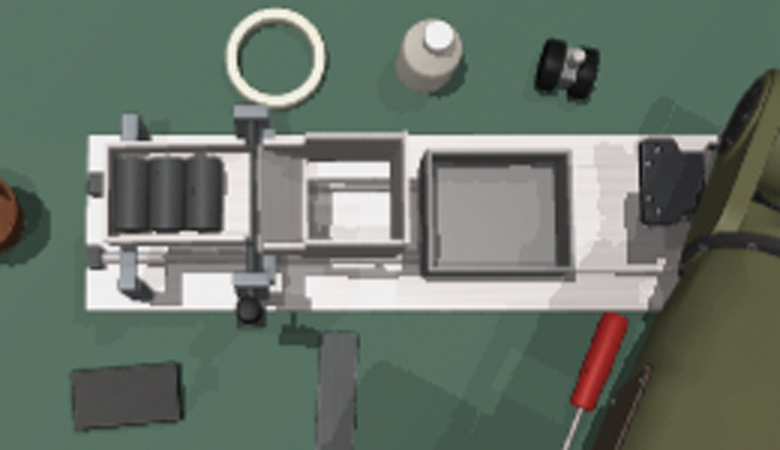

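The plate is gripped (gap 11.3 mm); the bystanders are untouched. Next I slide about 138 mm towards the spout.

```bash
python3 -m jog '[[5,[0,-0.05,0],0],[5,[0,-0.12,0],0],[5,[0,-0.2,0],0],[5,[0,-0.2,0],0],[5,[0,-0.2,0],0],[5,[0,-0.2,0],0],[5,[0,-0.2,0],0],[5,[0,-0.2,0],0],[5,[0,-0.2,0],0],[5,[0,-0.2,0],0],[5,[0,-0.2,0],0],[5,[0,-0.2,0],0],[5,[0,-0.2,0],0],[5,[0,-0.2,0],0],[5,[0,-0.12,0],0],[5,[0,-0.07,0],0],[5,[0,0,0],0],[5,[0,0,0],0],[5,[0,0,0],0],[5,[0,0,0],0]]'
python3 - <<'E'
from h import *
cv2.imwrite("pics/t2.png",cv2.resize(camera("top")[130:280,240:500,::-1],None,fx=3,fy=3,interpolation=cv2.INTER_CUBIC))
E
```

```text
clock: 6.45
eef_pos: [550.9, -116.4, 118.5]
eef_rot: [-3.141, 0.0, -0.027]
wrist_force: [-2.4, 3.8, 0.6]
finger_gap: 11.5
finger_force: 20.0
```

View pics/t2.png

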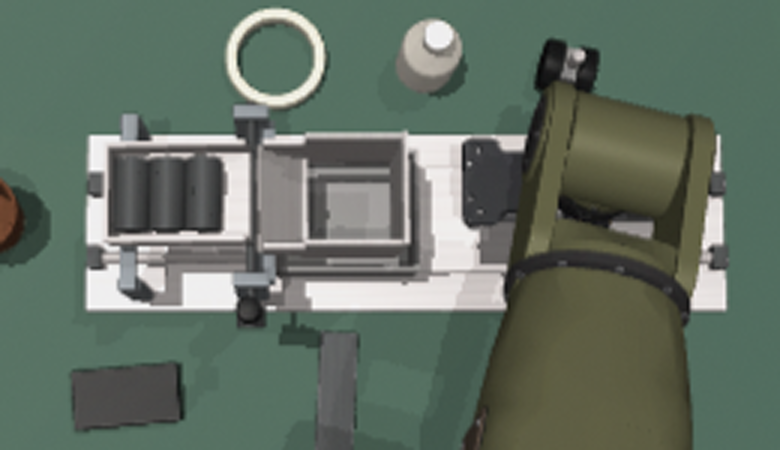

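The box opening shows under the spout: the rim edge at column ~418 maps to within about 2 mm of centred. I'll release and go to the lever.

```bash
python3 -m jog '[[70,[0,0,0],0],[70,[0,0,0],0],[70,[0,0,0],0],[70,[0,0,0],0],[70,[0,0,0],0],[70,[0,0,0],0],[70,[0,0,-0.3],0],[70,[0,0,-0.59],0],[70,[0,0,-0.59],0],[70,[0,0,-0.59],0],[70,[0,0,-0.59],0],[70,[0,0,-0.59],0],[70,[0,0,-0.59],0],[70,[0,0,-0.59],0],[0,[0,0,0],0]]' && python3 -m jog '[[0,[-0.16,-0.491,0],0],[0,[-0.16,-0.491,0],0],[0,[-0.16,-0.491,0],0],[0,[-0.16,-0.491,0],0],[0,[-0.16,-0.491,0],0],[0,[-0.16,-0.491,0],0],[0,[-0.16,-0.491,0],0],[0,[-0.16,-0.491,0],0],[0,[-0.16,-0.491,0],0],[0,[-0.16,-0.491,0],0],[0,[-0.16,-0.491,0],0],[0,[-0.16,-0.491,0],0],[0,[0,0,0],0],[0,[0,0,0],0],[0,[0,0,0],0]]'
python3 - <<'E'
from h import *
for r in regions_of("top","tape")[:1]: pass
cv2.imwrite("pics/s3.png",cv2.resize(camera("scene")[80:300,180:420,::-1],None,fx=2.7,fy=2.7,interpolation=cv2.INTER_CUBIC))
E
```

```text
clock: 8.0
eef_pos: [551.8, -116.9, 344.1]
eef_rot: [3.14, -0.006, -0.027]
wrist_force: [-0.3, 0.6, 0.4]
finger_gap: 65.3
finger_force: 0.0
clock: 9.5
eef_pos: [463.1, 179.6, 339.7]
eef_rot: [3.141, 0.0, -0.027]
wrist_force: [-0.3, -0.0, 0.4]
finger_gap: 0.4
finger_force: 0.0
```

View pics/s3.png

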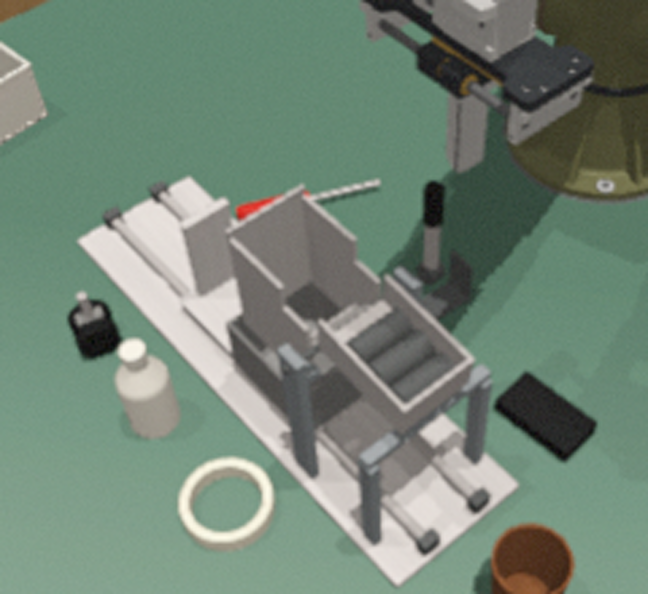

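The box sits under the spout, the lever is upright at crop (433,205), and the closed fingers are behind it. I'll descend and push.

```bash
python3 -m jog '[[0,[0,0,0.38],0],[0,[0,0,0.38],0],[0,[0,0,0.37],0],[0,[0,0,0],0],[0,[0,0.2,0],0],[0,[0,0.2,0],0],[0,[0,0,0],0],[0,[0,0.1,0],0],[0,[0,0,0],0]]'; python3 -m jog '[[0,[0,0.1,0],0],[0,[0,0.1,0],0],[0,[0,0.1,0],0],[0,[0,0.1,0],0],[0,[0,0.1,0],0],[0,[0,0.1,0],0],[0,[0,0.1,0.04],0],[0,[0,0.1,0.05],0],[0,[0,0.1,0.05],0],[0,[0,0.1,0.05],0],[0,[0,0.1,0.05],0],[0,[0,0.1,0.05],0],[0,[0,0.1,0.05],0],[0,[0,0,0],0],[0,[0,0,0],0],[0,[0,0,0],0],[0,[0,0,0],0],[0,[0,0,0],0]]'
python3 - <<'E'
from h import *
a=cv2.resize(camera("scene")[100:280,220:400,::-1],None,fx=2.2,fy=2.2,interpolation=cv2.INTER_CUBIC)
b=cv2.resize(camera("top")[140:272,270:400,::-1],(396,396),interpolation=cv2.INTER_CUBIC)
cv2.imwrite("pics/s4.png",np.hstack([a,b]))
E
```

```text
clock: 10.5
eef_pos: [462.4, 154.9, 283.9]
eef_rot: [-3.142, -0.0, -0.027]
wrist_force: [-1.4, -0.7, 0.4]
finger_gap: 0.5
finger_force: 0.0
clock: 12.3
eef_pos: [460.5, 90.5, 266.6]
eef_rot: [-3.142, -0.0, -0.027]
wrist_force: [0.2, 0.1, 0.1]
finger_gap: 0.2
finger_force: 0.0
```

View pics/s4.png

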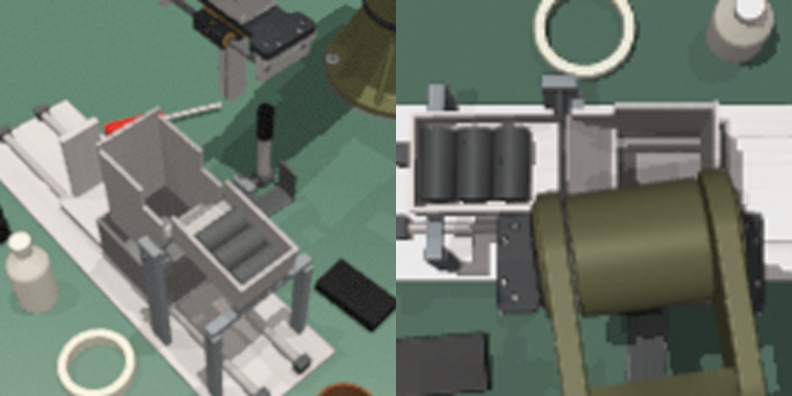

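Run:
```python
from h import *
def pr(c,p):
    k=calibration(c);T=np.linalg.inv(np.array(k["cam_to_world"]))
    return cv2.projectPoints(np.array([p],float),cv2.Rodrigues(T[:3,:3])[0],T[:3,3],np.array(k["mtx"]),np.array(k["distortion"]))[0].ravel().round(1)
s=read_state();print(pr("scene",s["eef_pos"]),pr("top",s["eef_pos"]),pr("scene",(462,140,315)),pr("scene",(462,140,200)),s["joints"].round(2),s["eef_pos"])
for x in (440,480,500): print(x,pr("scene",(x,140,315)),pr("top",(x,140,315)))
```

```text
[325.1 152.5] [344.  232.4] [338.6 149.3] [337.6 180.6] [0.12 0.06 1.59 0.   1.49 1.71] [460.53040073  90.46896583 266.58290434]
440 [345.2 144.9] [322.9 241. ]
480 [333.2 153. ] [322.5 223.2]
500 [327.  157.2] [322.3 214.4]
```

Run:
```python
from h import *
a=cv2.resize(camera("scene")[95:195,270:380,::-1],None,fx=7,fy=5.9,interpolation=cv2.INTER_NEAREST)
a=cv2.resize(camera("scene")[95:195,270:380,::-1],None,fx=6,fy=6,interpolation=cv2.INTER_NEAREST)
cv2.circle(a,(int((325.1-270)*6),int((152.5-95)*6)),5,(0,0,255),1)
cv2.imwrite("pics/s5.png",a)
```

```text
(no output)
```

View pics/s5.png

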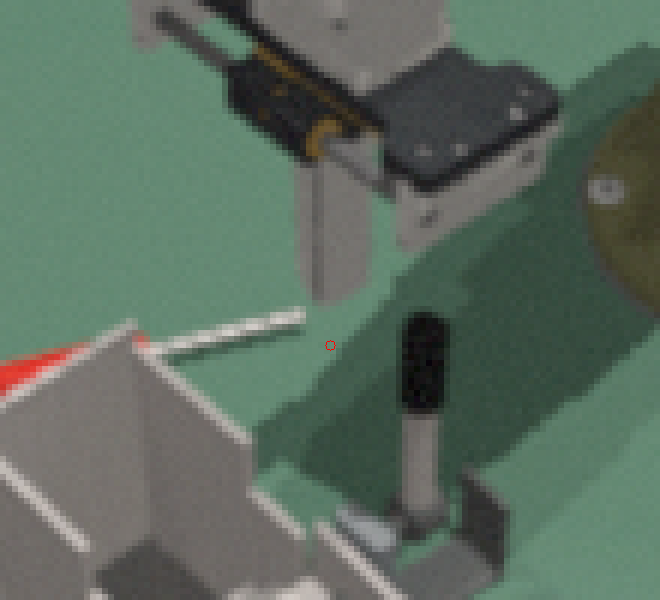

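Run:
```python
from h import *
for z in (266,280,291): print("s5 tip",z,px2w("scene",(323.7,145.3),z).round(1))
for z in (340,352,365): print("s3 tip",z,px2w("scene",(353.3,142.8),z).round(1))
for z in (215,240,260,280): print("t2 body L end",z,px2w("top",(394.3,191),z).round(1))
for z in (360,390,420): print("s4 body ends",z,px2w("top",(270+102/3,140+262/3),z).round(1),px2w("top",(270+364/3,140+262/3),z).round(1))
```

```text
s5 tip 266 [445.2  68.4 266. ]
s5 tip 280 [454.8  79.  280. ]
s5 tip 291 [462.4  87.4 291. ]
s3 tip 340 [440.1 165.5 340. ]
s3 tip 352 [449.4 173.9 352. ]
s3 tip 365 [459.5 182.9 365. ]
t2 body L end 215 [562.5 -38.6 215. ]
t2 body L end 240 [559.1 -35.2 240. ]
t2 body L end 260 [556.4 -32.5 260. ]
t2 body L end 280 [553.7 -29.8 280. ]
s4 body ends 360 [468.7 179.9 360. ] [463.8  -9.2 360. ]
s4 body ends 390 [466.7 178.5 390. ] [461.9  -5.4 390. ]
s4 body ends 420 [464.7 177.1 420. ] [460.   -1.7 420. ]
```

The fingertips show about 24 mm higher than the reported TCP when shut (pixel (324,145) against the expected (325,152)), so they slipped over the top of the lever. The lever and sleeves are back at rest, so I'll repeat the push 25 mm lower.

```bash
python3 -m jog '[[0,[0,0,-0.5],0],[0,[0,0,-0.5],0],[0,[0,0,-0.5],0],[0,[0,-0.45,0],0],[0,[0,-0.45,0],0],[0,[0,-0.45,0],0],[0,[0,-0.45,0],0],[0,[0,0,0],0],[0,[0,0,0.41],0],[0,[0,0,0.41],0],[0,[0,0,0.41],0],[0,[0,0,0.41],0],[0,[0,0,0],0]]'; python3 -m jog '[[0,[0,0.2,0],0],[0,[0,0.2,0],0],[0,[0,0.1,0],0],[0,[0,0.1,0],0],[0,[0,0.1,0],0],[0,[0,0.1,0],0],[0,[0,0,0],0],[0,[0,0,0],0]]'
```

```text
clock: 13.8
eef_pos: [462.1, 179.4, 257.4]
eef_rot: [3.14, 0.004, -0.027]
wrist_force: [-0.6, -0.8, -0.2]
finger_gap: 0.6
finger_force: 0.0
clock: 14.6
eef_pos: [462.2, 140.3, 260.5]
eef_rot: [-3.141, -0.002, -0.027]
wrist_force: [-0.3, 4.3, 5.4]
finger_gap: 0.8
finger_force: 2.6
```

```bash
python3 -m jog '[[0,[0,0.1,0.03],0],[0,[0,0.1,0.03],0],[0,[0,0.1,0.03],0],[0,[0,0.1,0.03],0],[0,[0,0.1,0.04],0],[0,[0,0.1,0.04],0],[0,[0,0.1,0.05],0],[0,[0,0.1,0.05],0],[0,[0,0.1,0.05],0],[0,[0,0.08,0.05],0],[0,[0,0,0],0],[0,[0,0,0],0],[0,[0,0,0],0],[0,[0,0,0],0],[0,[0,0,0],0],[0,[0,0,0],0]]'
python3 - <<'E'
from h import *
a=cv2.resize(camera("scene")[100:280,220:400,::-1],None,fx=2.2,fy=2.2,interpolation=cv2.INTER_CUBIC)
b=cv2.resize(camera("top")[140:272,270:400,::-1],(396,396),interpolation=cv2.INTER_CUBIC)
cv2.imwrite("pics/s6.png",np.hstack([a,b]))
E
```

```text
clock: 16.2
eef_pos: [460.5, 91.5, 239.5]
eef_rot: [-3.142, 0.0, -0.027]
wrist_force: [-1.1, 4.4, -0.4]
finger_gap: 0.2
finger_force: 1.5
```

View pics/s6.png

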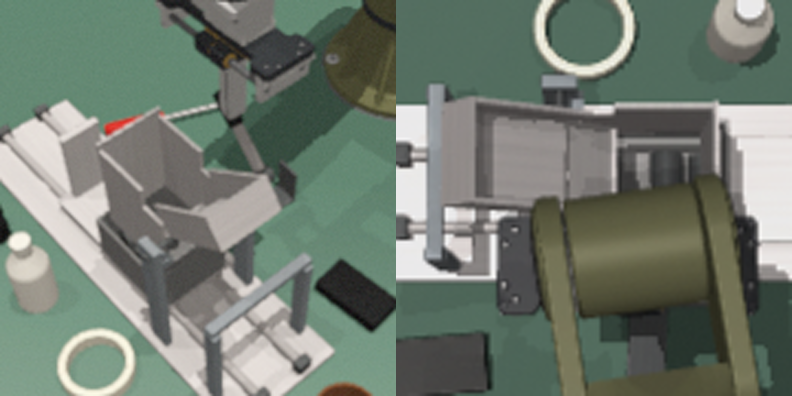

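The tray is tipped and empty, and sleeves show in the box under the spout (right-hand image, about (650,170)). I'll lower the tray by backing off.

```bash
python3 -m jog '[[0,[0,-0.15,-0.06],0],[0,[0,-0.15,-0.06],0],[0,[0,-0.15,-0.06],0],[0,[0,-0.15,-0.06],0],[0,[0,-0.15,-0.06],0],[0,[0,-0.15,-0.06],0],[0,[0,-0.15,0],0],[0,[0,-0.15,0],0],[0,[0,-0.15,0],0],[0,[0,-0.15,0],0],[0,[0,-0.15,0],0],[0,[0,-0.15,0],0],[0,[0,0,0],0],[0,[0,0,0],0],[0,[0,0,-0.55],0],[0,[0,0,-0.55],0],[0,[0,0,-0.55],0],[0,[0,0,0],0],[0,[0,0,0],0],[0,[0,0,0],0]]'
python3 - <<'E'
from h import *
a=cv2.resize(camera("scene")[100:280,220:400,::-1],None,fx=2.2,fy=2.2,interpolation=cv2.INTER_CUBIC)
b=cv2.resize(camera("top")[140:272,270:400,::-1],(396,396),interpolation=cv2.INTER_CUBIC)
cv2.imwrite("pics/s7.png",np.hstack([a,b]))
E
```

```text
clock: 18.3
eef_pos: [462.7, 181.1, 338.9]
eef_rot: [3.141, 0.002, -0.027]
wrist_force: [0.9, -0.3, 0.1]
finger_gap: 0.3
finger_force: 0.0
```

View pics/s7.png

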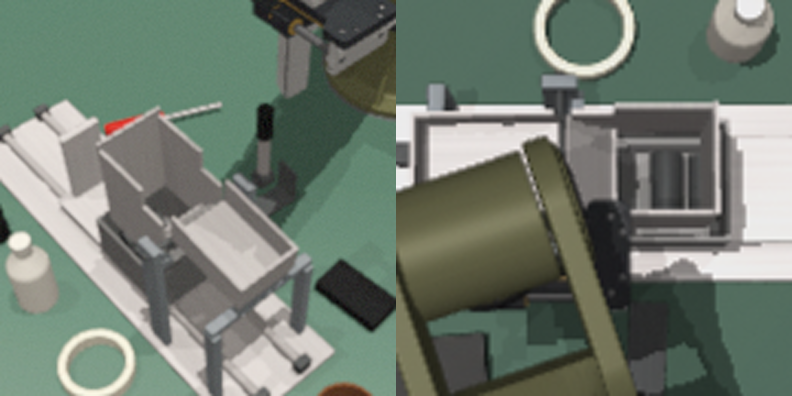

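The tray is down and empty, the lever is upright, and the box is still under the spout. Back to the push plate.

```bash
python3 -m jog '[[0,[0.16,0.492,0],0],[0,[0.16,0.492,0],0],[0,[0.16,0.492,0],0],[0,[0.16,0.492,0],0],[70,[0.16,0.492,0],0],[70,[0.16,0.492,0],0],[70,[0.16,0.492,0],0],[70,[0.16,0.492,0],0],[70,[0.16,0.492,0],0],[70,[0.16,0.492,0],0],[70,[0.16,0.492,0],0],[70,[0.16,0.492,0],0],[70,[0,0,0],0],[70,[0,0,0],0],[70,[0,0,0],0],[70,[0,0,0],0]]' 25; python3 -m jog '[[70,[0,0,0.46],0],[70,[0,0,0.46],0],[70,[0,0,0.46],0],[70,[0,0,0.46],0],[70,[0,0,0.46],0],[70,[0,0,0.46],0],[70,[0,0,0.46],0],[70,[0,0,0.46],0],[70,[0,0,0.46],0],[70,[0,0,0.46],0],[5,[0,0,0],0],[5,[0,0,0],0],[5,[0,0,0],0],[5,[0,0,0],0],[5,[0,0,0],0],[5,[0,0,0],0],[5,[0,0,0],0],[5,[0,0,0],0],[5,[0,0,0],0],[5,[0,0,0],0]]' 25
```

```text
clock: 20.0
eef_pos: [550.9, -115.5, 340.2]
eef_rot: [3.142, -0.0, -0.026]
wrist_force: [-0.7, 0.3, 0.2]
finger_gap: 69.9
finger_force: 0.0
clock: 22.0
eef_pos: [551.0, -116.4, 110.1]
eef_rot: [3.141, -0.0, -0.027]
wrist_force: [-0.8, -1.6, 1.3]
finger_gap: 11.6
finger_force: 25.0
```

```bash
python3 -m jog '[[5,[0,0.05,0],0],[5,[0,0.12,0],0],[5,[0,0.2,0],0],[5,[0,0.2,0],0],[5,[0,0.2,0],0],[5,[0,0.2,0],0],[5,[0,0.2,0],0],[5,[0,0.2,0],0],[5,[0,0.2,0],0],[5,[0,0.2,0],0],[5,[0,0.2,0],0],[5,[0,0.2,0],0],[5,[0,0.2,0],0],[5,[0,0.2,0],0],[5,[0,0.2,0],0],[5,[0,0.12,0],0],[5,[0,0.08,0],0],[5,[0,0.05,0],0],[5,[0,0,0],0]]'; python3 -m jog '[[5,[0,0.03,0],0],[5,[0,0.03,0],0],[5,[0,0.03,0],0],[5,[0,0.03,0],0],[5,[0,0.02,0],0],[5,[0,0,0],0]]'
```

```text
clock: 23.9
eef_pos: [547.2, -267.6, 110.1]
eef_rot: [3.141, -0.001, -0.027]
wrist_force: [4.5, -0.7, 1.6]
finger_gap: 11.7
finger_force: 25.0
clock: 24.5
eef_pos: [547.0, -274.1, 110.1]
eef_rot: [3.142, -0.001, -0.027]
wrist_force: [3.4, 3.0, 1.9]
finger_gap: 11.5
finger_force: 25.0
```

```bash
python3 -m jog '[[5,[0,0.03,0],0],[5,[0,0.03,0],0],[5,[0,0,0],0]]'; python3 -m jog '[[5,[0,0.03,0],0],[5,[0,0.03,0],0],[5,[0,0,0],0]]'
```

```text
clock: 24.8
eef_pos: [546.9, -277.2, 110.1]
eef_rot: [3.142, -0.0, -0.027]
wrist_force: [4.6, 2.7, 3.3]
finger_gap: 11.8
finger_force: 25.0
clock: 25.1
eef_pos: [546.9, -277.5, 110.1]
eef_rot: [-3.137, 0.001, -0.026]
wrist_force: [2.0, 20.0, 7.4]
finger_gap: 12.0
finger_force: 25.0
```

The carriage is against the end stop (20 N at y = -277.5, so it was centred to about 1 mm). I'll release, retreat and check.

```bash
python3 -m jog '[[5,[0,-0.04,0],0],[70,[0,0,0],0],[70,[0,0,0],0],[70,[0,0,0],0],[70,[0,0,0],0],[70,[0,0,0],0],[70,[0,0,0],0],[70,[0,0,-0.4],0],[70,[0,0,-0.5],0],[70,[0,0,-0.5],0],[70,[0,0,-0.5],0],[70,[0,0,-0.5],0],[70,[-0.4,0.3,0],0],[70,[-0.4,0.3,0],0],[70,[-0.4,0.3,0],0],[70,[-0.4,0.3,0],0],[70,[-0.4,0.3,0],0],[70,[-0.4,0.3,0],0],[70,[0,0,0],0],[70,[0,0,0],0]]'
python3 - <<'E'
from h import *
cv2.imwrite("pics/t8.png",cv2.resize(camera("top")[130:280,240:500,::-1],None,fx=3,fy=3,interpolation=cv2.INTER_CUBIC))
E
```

```text
clock: 27.1
eef_pos: [424.3, -365.1, 230.2]
eef_rot: [3.142, -0.0, -0.028]
wrist_force: [1.0, 0.7, 0.3]
finger_gap: 69.7
finger_force: 0.0
```

View pics/t8.png

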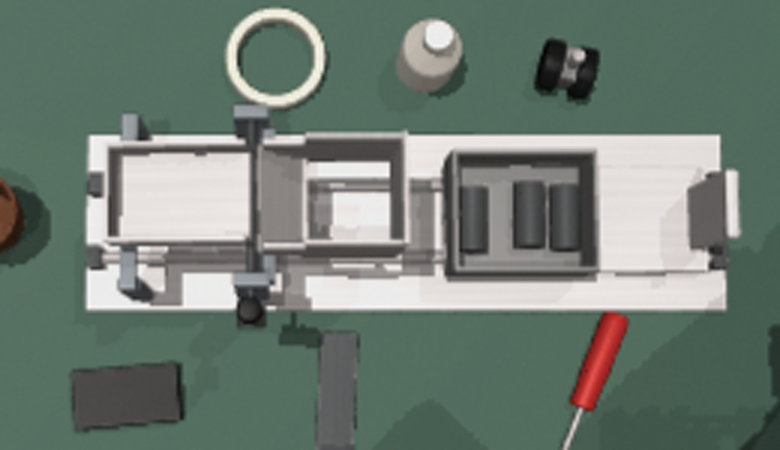

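All three sleeves lie in the box, the plate is at column ~732 (out at the stop), the tray is down and the bystanders are unmoved.

```bash
python3 -c "
from cell import *
print(sign_off())"
```

```text
the job is handed in; nothing more can be done
None
```

I handed the job in at about 27 s; the final picture shows all three sleeves in the box, the box out against the end stop, the tray down and the bystanders unmoved, but the hand-in gave no verdict.

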